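Find the accordion pallet that takes the lift gauge

ROBOT

A 6-joint arm with a two-finger parallel gripper is mounted at the origin on the work surface. World frame = base frame: x ahead of the robot, y to its left, z up, the work surface at z = 0. Lengths are in mm, angles in rad, forces in N, time in s.
With the tool pointing down it reaches from about 275 to 1000 mm from the base axis. Payload 8.4 kg.
Tool frame: the origin (TCP) lies on the mounting face of the last link; the fingertips stand 173 mm ahead of it and the grasp point (between the pads) lies 155 mm ahead of it; z points along the fingers, y is the direction in which the jaws open and shut (so a half turn about z gives the same grasp; the last joint's range is limited). The gripper opens to 85 mm and grips with 20 to 120 N. Pads are 22 mm wide; open, the fingers measure 114 mm over their backs; the gripper's body (76 mm by 85 mm) begins 54 mm behind the grasp point. The pads swing forward as they close: fully open they stand 13 mm farther back than shut.
Start: joints at [-1.349, 0.353, 1.633, -0, 1.155, -0.002], TCP at [138.709, -609.417, 404.681] pointing down, gripper open.
Joint ranges: [-2.63, 2.63], [-0.92, 2.1], [0.06, 2.66], [-1.3, 4.44], [0, 2.69], [-3.02, 3.02]. Speed limits (rad/s): [2.22, 2.22, 2.79, 3.14, 3.14, 3.14].

INTERFACE

Orientations are given as [roll, pitch, yaw] about the fixed x, y, z axes, in that order (R = Rz(yaw) Ry(pitch) Rx(roll)).
In Python, from rig import readout, imaging, ticket gives the robot as it stands.
- The arm moves only by the tool step_arm, never from a script. Its argument "deltas" is a list of rows, each an object with "translation": the shift along the tool's x, y, z in cm, a list of three; "rot": the turn, a rotation vector about the tool's x, y, z in rad, a list of three. In form: [{"translation": [x, y, z], "rot": [rx, ry, rz]}, ...]. A call has 1 to 8 rows; each row is the pose to reach, as a shift and turn from the pose commanded when the call began, along the tool's axes at that moment; what a row does not reach only later rows make up. A row lasts 1/8 s, in which the tool goes at most 62.5 mm and 10.7 degrees, less where a joint would pass 70% of its speed; a pose out of reach is approached as far as the arm can. A call with a gripper value outside its range is refused whole. "grip" is the closure in counts, from 0 (fully open) to 255 (shut), set as the call begins (left out, the last holds). The fingers move at their own pace and stop on an object; "squeeze" is the grip in N (left out, the last holds). Time passes only in rows, so rows that repeat a pose let the fingers close. It gives the time, the measured TCP pose, the force and the opening at its end, in the units of the state.
- readout.sense(): the state, without advancing time (a new reading comes with each control period).
- imaging.grab_frame(name): name is "scene" or "top" or "wrist"; returns a dict with "image" (400x640x3 uint8, red, green, blue), "camera_matrix" (3x3 intrinsics, pixels), "world_to_cam" (4x4, takes a point from world to camera coordinates). Camera axes: x right, y up, looking along -z (the intrinsics and any distortion apply to the point x, -y, -z); pixel columns grow to the right and rows downward; lengths in mm; the calibration is good to about 2 mm. A picture is of the moment at which its call begins. There is no depth.
- ticket.sign_off(): hands the job in, once; it reports no verdict.
The state is a dict: "clock": time; "qpos": joint angles; "qvel": joint speeds; "joint_efforts": joint torques, N m; "eef_pos": TCP position; "tcp_rot": TCP orientation; "contact_force": force on the tool from outside, world axes, zero at the start; "wrist_torque": the same for the moment, N m; "opening": opening from 0.0 (shut) to 1.0 (fully open).
Only numpy, scipy, OpenCV 4.12 (cv2) and the standard library are available. Lean on these libraries where they do the work, as an engineer would, in place of code of your own. Each camera call takes 0.05 s, during which the arm holds its last target.

TASK

Only one of the three open pallets on the accordion action has enough lift: under it the steel lift gauge slides in freely, while the other two seats were glued in too high and the gauge jams at the mouth. Take the gauge off the cork-faced block, feel with its blade which pallet it fits, and leave it lying flat on that seat with the blade reaching right across beneath the pallet, let go. Push gently, never force a jammed blade because the pallet arms bend, and leave everything else on the bench where it is.

Things in the scene. Friction and masses are not known exactly. Their poses are not given: they have to be found in the camera images.
- action: three-note accordion action in a wooden cradle fixed to the bench, 275 x 150 mm; origin on the bench below the middle pallet's front edge, x from the pallets' open front (the robot's side) back to the keys, y left along the row, z up. Behind the pallets stand axle cheeks 70 mm and a batten with nuts 91 mm above the bench, 70 mm and 168 mm behind the front edges; nothing is higher
- mouth_left (a point): middle of the lower front edge of the left (+y) pallet; axes as the action's, x into the gap. The leather-faced wooden pallets are 30 mm long (x), 27 mm wide, 36 mm apart, flat undersides 43.5 mm above the bench, tops 15 mm higher. Pushed along x a pallet yields 0.5 mm per newton and springs back. Behind it the blade has 25 mm more free room
- mouth_middle (a point): the same point of the middle pallet. In front of and below each pallet lies its level cork-faced seat, 30 mm wide, from 60 mm in front of the front edge to 34 mm behind it. One seat, in a place that changes, lies 38 mm above the bench (5.5 mm gap), the other two 41 mm (2.5 mm gap)
- mouth_right (a point): the same point of the right (-y) pallet
- gauge_grip (a point): grip point of the lift gauge: wooden handle 60 mm long (x), 14 mm wide, 36 mm high, upright on the rear of a straight steel blade (16 mm wide, 4 mm thick; 40 mm high in all). Point: middle of the handle's length and width, 26 mm above the blade's underside; x to the tip, z up. Bare blade from 30 to 90 mm ahead of it. About 75 g, centre of mass about 20 mm ahead
- gauge_tip (a point): the tip of the gauge's blade, in the middle of its 16 mm width (the nose is rounded) and of its 4 mm thickness; axes as the gauge's
- block: cork-faced wooden block, 150 x 58 mm and 34 mm high, loose, on which the gauge lies; origin at the centre of its underside
- key_1: loose sky-blue celluloid key, 140 x 20 x 15 mm, lying on the bench; origin at the centre of its underside; bystander
- key_2: a second loose key like the first; bystander
- pallet_arm: loose steel pallet arm with a wooden pallet at one end, 112 mm long, 14 mm high, lying on the bench; origin near its middle on the bench; bystander
- lifter: chrome two-pronged button lifter with a wooden handle, 140 mm long, 15 mm thick, lying on the bench; bystander
- screwdriver: screwdriver, 160 mm long, lying on the bench; bystander
- jar: small lidded screw jar, 44 mm across, 50 mm high; origin at the centre of its underside; bystander
- vial: glass vial, 25 mm across, 54 mm high, standing on the stand's foot below the funnel; origin at the centre of its underside; bystander
- stand: ring stand fixed to the bench, foot 130 x 90 mm, rod 210 mm high, holding a brass funnel 66 mm across; origin under the middle of its foot; bystander
There are look-alikes about, which are no part of the job. Leave any turquoise look-alike of the part that bears gauge_grip alone.

How it is judged (in metres and radians):
At the end, for the whole second after the job is handed in: The gauge lies still, flat (within 4.5 degrees) and let go under the one pallet that lets it in: tip at least 24 mm past the pallet's front edge (the pallet is 30 mm long), below its underside, within 9 mm of its centre line and 10 degrees of square to it (((x of gauge_tip in the frame of mouth_left above 0.024 m and y of gauge_tip in the frame of mouth_left between -0.009 and 0.009 m and z of gauge_tip in the frame of mouth_left between -0.009 and 0 m and angle between the x axis of gauge_tip and the x axis of mouth_left, either way round below 0.18 rad) or (x of gauge_tip in the frame of mouth_middle above 0.024 m and y of gauge_tip in the frame of mouth_middle between -0.009 and 0.009 m and z of gauge_tip in the frame of mouth_middle between -0.009 and 0 m and angle between the x axis of gauge_tip and the x axis of mouth_middle, either way round below 0.18 rad) or (x of gauge_tip in the frame of mouth_right above 0.024 m and y of gauge_tip in the frame of mouth_right between -0.009 and 0.009 m and z of gauge_tip in the frame of mouth_right between -0.009 and 0 m and angle between the x axis of gauge_tip and the x axis of mouth_right, either way round below 0.18 rad)) and angle between gauge_grip's own z axis and vertical below 0.08 rad and linear speed of gauge below 0.01 m/s); the robot touches nothing.
It fails at once if the gauge or the gripper presses on the action or a pallet with more than 15 N (contact force between any of gauge, the arm, the fingers and action above 15 N).
It fails at once if a bystander is moved more than 15 mm, or the vial or jar is upset (distance of any of key_1, key_2, pallet_arm, lifter, screwdriver, jar, vial from where it was at the start of the episode above 0.015 m or angle between any of vial, jar's own z axis and vertical above 0.5 rad).
It fails at once if the cork-faced block is pushed more than 30 mm (distance of block from where it was at the start of the episode above 0.03 m).
It also fails if it takes over 64 s, if anything falls off the work surface, if the arm or the gripper's body presses on something with over 40 N, if the wrist force passes 120 N, or if a joint passes its speed limit or range.

## Working session

There is one attempt and no reset: what is moved stays moved. The work goes in short steps, Python scripts to look and compute and a tool call to move; the robot and the scene stay as the last step left them, time stands still between calls to the robot, and variables do not carry over. Pictures are saved under pics/ and viewed, and the job is handed in when it is done.

Besides the shell and the picture viewer there is one more tool, called after "Request:" by a JSON object that holds its "name" and its "arguments". step_arm: Moves the arm, as the interface text tells. Its arguments: {"type":"object","properties":{"deltas":{"type":"array","items":{"type":"object","properties":{"translation":{"type":"array","items":{"type":"number"}},"rot":{"type":"array","items":{"type":"number"}}}}},"grip":{"type":"number"},"squeeze":{"type":"number"}},"required":["deltas"]}

```bash
ls; mkdir -p pics
python3 - <<'E'
from rig import readout, imaging
import cv2,json,numpy as np
print(readout.sense())
for n in ["scene","top","wrist"]:
    f=imaging.grab_frame(n)
    cv2.imwrite(f"pics/{n}0.png",f["image"][:,:,::-1]); np.savez(f"pics/{n}0.npz",**f)
    print(n,f["camera_matrix"].tolist(),np.round(f["world_to_cam"],3).tolist(),[k for k in f])
E
```

```text
pics
{'clock': 0.0, 'qpos': array([-1.34938108e+00,  3.53611648e-01,  1.63416089e+00,  1.77446194e-06,
        1.15520986e+00, -2.41154764e-03]), 'qvel': array([ 1.04584413e-03, -4.27505470e-04, -1.18231350e-03,  9.20260013e-05,
       -5.50613648e-04,  3.12831189e-04]), 'joint_efforts': array([ 9.15621313e-04, -6.05253267e+01, -3.42065871e+01,  1.96449873e-04,
        9.25532455e-03,  5.70253732e-06]), 'eef_pos': array([ 138.66444945, -609.16496085,  403.97286853]), 'tcp_rot': array([-3.14020291e+00, -4.97385310e-06,  2.23826073e-01]), 'contact_force': array([0.42961974, 0.43246442, 0.12185295]), 'wrist_torque': array([-0.06851909, -0.06316783, -0.04996704]), 'opening': 1.0034925666581953}
scene [[386.1982756925571, 0.0, 314.1579603307757], [0.0, 386.1982756925571, 204.6797381986994], [0.0, 0.0, 1.0]] [[0.694, 0.72, 0.011, -335.279], [-0.435, 0.407, 0.803, 162.366], [0.574, -0.562, 0.596, -1424.821], [0.0, 0.0, 0.0, 1.0]] ['image', 'camera_matrix', 'world_to_cam']
top [[419.7503643568088, 0.0, 323.1251064744359], [0.0, 419.7503643568088, 196.8691498302574], [0.0, 0.0, 1.0]] [[-0.03, -1.0, 0.005, -19.41], [0.997, -0.029, 0.071, -483.832], [-0.071, 0.007, 0.997, -1155.252], [0.0, 0.0, 0.0, 1.0]] ['image', 'camera_matrix', 'world_to_cam']
wrist [[293.1047307097012, 0.0, 317.8117809575212], [0.0, 293.1047307097012, 200.1165373805934], [0.0, 0.0, 1.0]] [[0.222, -0.975, -0.002, -624.562], [0.922, 0.21, -0.325, 42.359], [0.318, 0.07, 0.946, -381.306], [0.0, 0.0, 0.0, 1.0]] ['image', 'camera_matrix', 'world_to_cam']
```

View pics/scene0.png

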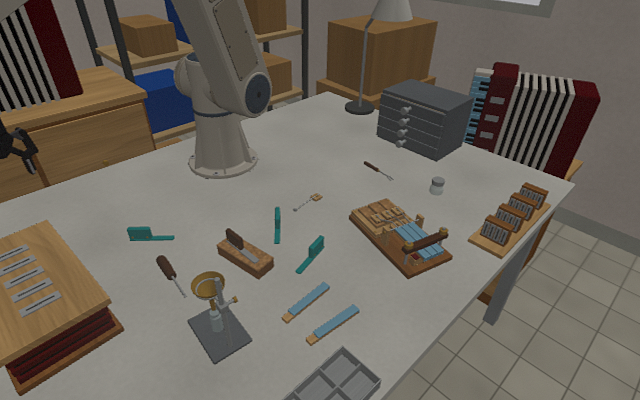

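View pics/top0.png

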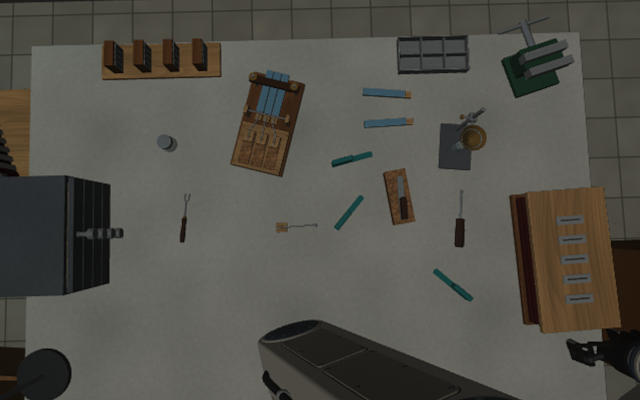

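View pics/wrist0.png

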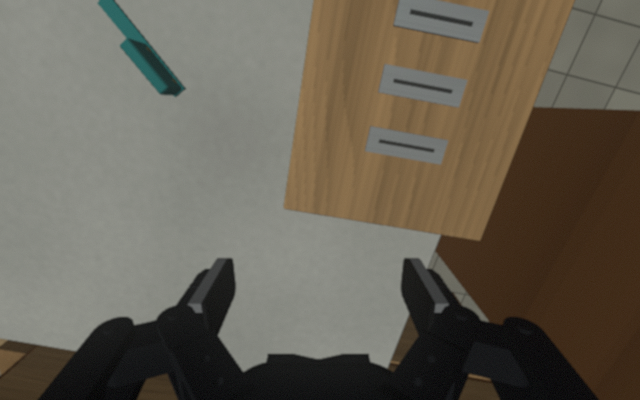

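The scene and top views show the brown-handled gauge on the cork block at top px (400,195) and the action at (268,125). The turquoise look-alikes lie around them. I'll enlarge both areas.

```bash
cat > h.py <<'E'
import numpy as np, cv2
from scipy.spatial.transform import Rotation as R
def ray(f,u,v):
    K=f["camera_matrix"];T=f["world_to_cam"]
    d=np.linalg.solve(K,[u,v,1.]); d=np.array([d[0],-d[1],-d[2]])
    Rm=T[:3,:3]; return -Rm.T@T[:3,3], Rm.T@d
def onplane(f,u,v,z):
    c,d=ray(f,u,v); return c+d*(z-c[2])/d[2]
def proj(f,p):
    T=f["world_to_cam"];q=T[:3,:3]@np.asarray(p,float)+T[:3,3]
    q=f["camera_matrix"]@np.array([q[0],-q[1],-q[2]]); return q[:2]/q[2]
def tri(f1,a,f2,b):
    c1,d1=ray(f1,*a);c2,d2=ray(f2,*b)
    s=np.linalg.lstsq(np.c_[d1,-d2],c2-c1,rcond=None)[0]
    p,q=c1+s[0]*d1,c2+s[1]*d2
    return (p+q)/2,np.linalg.norm(p-q)
def crop(f,x0,y0,x1,y1,s,name):
    im=cv2.resize(f["image"][y0:y1,x0:x1],None,fx=s,fy=s,interpolation=cv2.INTER_CUBIC)
    g=max(1,10)
    im=im.copy()
    for x in range((x0//g+1)*g,x1,g): cv2.putText(im,str(x),((x-x0)*s,8),0,.3,(255,255,0),1);cv2.line(im,((x-x0)*s,10),((x-x0)*s,14),(255,255,0),1)
    for y in range((y0//g+1)*g,y1,g): cv2.putText(im,str(y),(0,(y-y0)*s+3),0,.3,(255,255,0),1)
    cv2.imwrite(name,im[:,:,::-1])
E
python3 - <<'E'
from h import *
f=dict(np.load("pics/top0.npz"))
crop(f,375,155,425,235,7,"pics/tg.png"); crop(f,225,65,315,185,5,"pics/ta.png")
a=onplane(f,403,210,38);b=onplane(f,399,178,36);print(a,b)
for p in [(235,163),(284,176)]: print(onplane(f,*p,38))
E
```

```text
[ 439.07093776 -251.30147227   38.        ] [ 527.73876532 -244.47636902   36.        ]
[582.28183775 206.46232186  38.        ]
[542.29742771  72.34233827  38.        ]
```

View pics/tg.png

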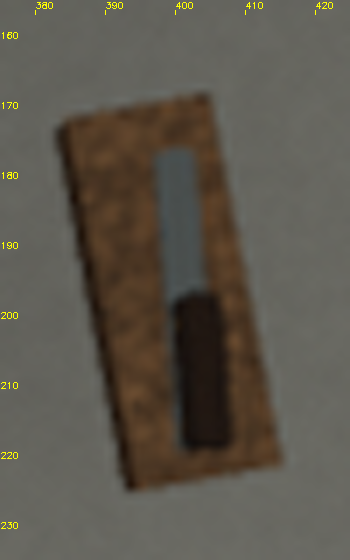

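View pics/ta.png

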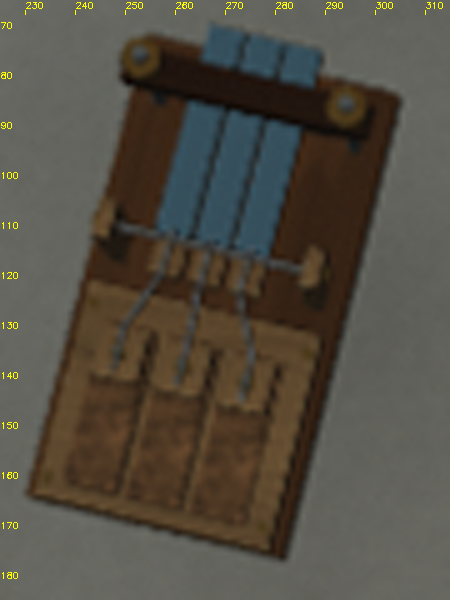

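The gauge's blade points away from the robot (tip near top px (399,177), handle (400–407,197–219)). The action's front edge faces the robot, with mouths near rows 140–147. Next I'll work out the move above the gauge.

```bash
cat >> h.py <<'E'
def delta(st,target_tcp,yaw,steps=None,pos=None,rot=None):
    "shift (cm, tool axes) and rotvec for target, tool pointing down at yaw"
    R0=R.from_euler('xyz',st["tcp_rot"] if rot is None else rot); p0=st["eef_pos"] if pos is None else pos
    R1=R.from_euler('xyz',[np.pi,0,yaw])
    return R0.inv().apply(np.asarray(target_tcp)-p0)/10,(R0.inv()*R1).as_rotvec()
E
python3 - <<'E'
from h import *
from rig import readout
f=dict(np.load("pics/top0.npz")); w=dict(np.load("pics/wrist0.npz"))
a=onplane(f,402.7,197.3,74);b=onplane(f,404.3,218.8,74);print(a,b,(a+b)/2)
print(onplane(f,399.6,177,38),onplane(f,402.5,217,38))
c,_=ray(w,0,0);s=readout.sense();print("cam in tool",R.from_euler('xyz',s["tcp_rot"]).inv().apply(c-s["eef_pos"]))
print(delta(s,[(a[0]+b[0])/2-20,(a[1]+b[1])/2,340],0.06))
E
```

```text
[ 471.6357562  -244.88213791   74.        ] [ 414.43026468 -246.65341068   74.        ] [ 443.03301044 -245.76777429   74.        ]
[ 530.23766347 -245.86779478   38.        ] [ 419.96180426 -249.10180581   38.        ]
cam in tool [83.68966709  0.49217894 30.91411223]
(array([ 35.79555788, -29.1225164 ,   6.44167152]), array([-1.05680221e-03,  1.16033425e-04,  1.63834695e-01]))
```

Request:
{"name": "step_arm", "arguments": {"deltas": [{"translation":[4.5,-3.6,0],"rot":[0,0,0.02]},{"translation":[9,-7.2,0],"rot":[0,0,0.04]},{"translation":[13.5,-10.9,0],"rot":[0,0,0.06]},{"translation":[18,-14.5,0.5],"rot":[0,0,0.08]},{"translation":[22.5,-18.1,1.5],"rot":[0,0,0.11]},{"translation":[27,-21.8,3],"rot":[0,0,0.13]},{"translation":[31.5,-25.5,5],"rot":[0,0,0.15]},{"translation":[35.8,-29.1,6.4],"rot":[0,0,0.164]}]}}

```text
clock: 1.15
eef_pos: [423.9, -244.5, 340.0]
tcp_rot: [-3.141, 0.0, 0.059]
contact_force: [1.3, -1.3, -0.9]
opening: 0.998
```

Request:
{"name": "step_arm", "arguments": {"deltas": [{"translation":[0,0,0],"rot":[0,0,0]},{"translation":[0,0,0],"rot":[0,0,0]},{"translation":[0,0,0],"rot":[0,0,0]},{"translation":[0,0,0],"rot":[0,0,0]}], "grip": 110}}

```text
clock: 1.65
eef_pos: [422.7, -247.2, 341.0]
tcp_rot: [3.141, -0.0, 0.058]
contact_force: [-0.3, 0.1, 0.7]
opening: 0.569
```

Run:
```python
from h import *
from rig import readout,imaging
f=imaging.grab_frame("wrist");np.savez("pics/w1.npz",**f);cv2.imwrite("pics/w1.png",f["image"][:,:,::-1])
s=readout.sense();print(s)
```

```text
{'clock': 1.7, 'qpos': array([-5.31948696e-01,  2.20523608e-01,  1.97926001e+00, -1.00053664e-04,
        9.41377869e-01,  9.80777435e-01]), 'qvel': array([ 0.00299958, -0.00031287,  0.00100656, -0.00063269, -0.00134152,
       -0.00016191]), 'joint_efforts': array([ 8.89214315e-02, -4.57785201e+01, -2.91895634e+01,  2.15950895e-03,
       -5.94301982e-04, -6.09265349e-03]), 'eef_pos': array([ 422.72276802, -247.06366728,  340.92825727]), 'tcp_rot': array([ 3.14128554e+00, -3.13252176e-04,  5.81291261e-02]), 'contact_force': array([-0.1431934 , -0.37528573, -0.3183163 ]), 'wrist_torque': array([-0.03346321,  0.04690872,  0.0171543 ]), 'opening': 0.5713417579114677}
```

View pics/w1.png

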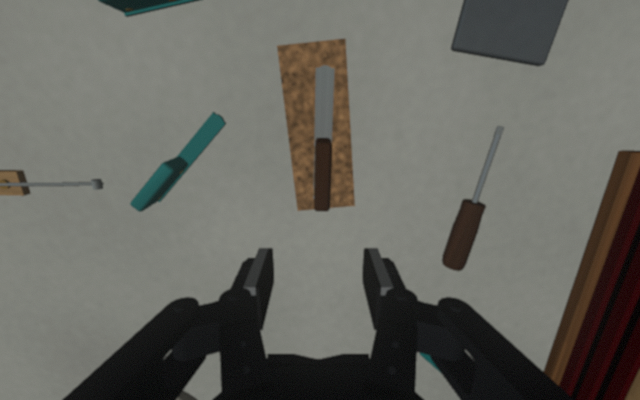

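Run:
```python
from h import *
from rig import readout
f=dict(np.load("pics/w1.npz"))
crop(f,270,30,370,220,4,"pics/w1c.png")
print([np.round(readout.sense()["eef_pos"],2) for _ in range(3)])
```

```text
[array([ 422.72, -247.06,  340.93]), array([ 422.72, -247.06,  340.93]), array([ 422.72, -247.06,  340.93])]
```

View pics/w1c.png

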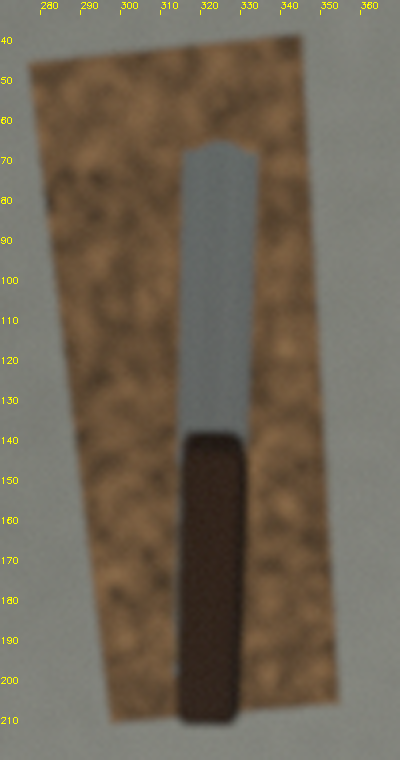

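Run:
```python
from h import *
from rig import readout
f=dict(np.load("pics/w1.npz"))
a=onplane(f,323,142,74);b=onplane(f,320.7,210,74);t=onplane(f,324,65.5,38);m=onplane(f,322.0,137,38)
print(a,b,t,m)
d=t-b; yaw=np.arctan2(d[1],d[0]); print("yaw tip-rear",yaw, "handle",np.arctan2(*(a-b)[1::-1]),"blade",np.arctan2(*(t-m)[1::-1]), "len",np.hypot(*d[:2]))
u=np.array([np.cos(yaw),np.sin(yaw)]);print("grip from tip",t[:2]-90*u,"from handle",(a+b)[:2]/2)
s=readout.sense()
print(delta(s,[*((a+b)[:2]/2),290],yaw))
```

```text
[ 474.52846536 -248.80910953   74.        ] [ 416.50195634 -250.50206533   74.        ] [ 533.8222268  -246.49660406   38.        ] [ 474.13934135 -248.51533799   38.        ]
yaw tip-rear 0.03412799889747753 handle 0.029167284321225978 blade 0.033811444843199076 len 117.38862628487358
grip from tip [ 443.87463413 -249.56752776] from handle [ 445.51521085 -249.65558743]
(array([2.25874102, 0.38960579, 5.09365343]), array([ 0.00030334, -0.00031692,  0.02400108]))
```

Request:
{"name": "step_arm", "arguments": {"deltas": [{"translation":[1.1,0.2,2],"rot":[0,0,-0.012]},{"translation":[2.2,0.34,5],"rot":[0,0,-0.024]},{"translation":[2.2,0.34,8],"rot":[0,0,-0.024]},{"translation":[2.2,0.34,10.5],"rot":[0,0,-0.024]},{"translation":[2.2,0.34,12],"rot":[0,0,-0.024]},{"translation":[2.2,0.34,12.4],"rot":[0,0,-0.024]},{"translation":[2.2,0.34,12.4],"rot":[0,0,-0.024]}]}}

```text
clock: 2.58
eef_pos: [445.5, -248.6, 217.1]
tcp_rot: [3.141, -0.0, 0.083]
contact_force: [-0.5, -0.6, 0.2]
opening: 0.567
```

Run:
```python
from h import *
from rig import readout,imaging
f=imaging.grab_frame("wrist");np.savez("pics/w2.npz",**f);cv2.imwrite("pics/w2.png",f["image"][:,:,::-1])
s=readout.sense();print(s["eef_pos"],s["tcp_rot"],s["contact_force"])
```

```text
[ 445.63247018 -248.587738    217.36378878] [ 3.14099295e+00 -9.01976881e-04  8.35869759e-02] [ 0.00607603 -0.79765458 -0.10228218]
```

View pics/w2.png

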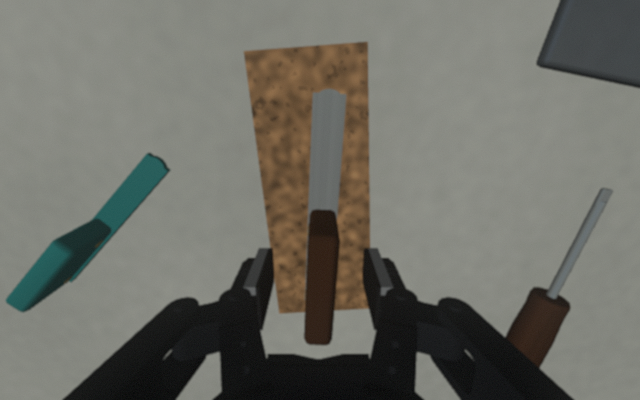

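The handle sits between the pads (px (320,280)), but I turned the wrong way, so yaw is 0.083 and should be 0.034. I'll turn it back and close.

Request:
{"name": "step_arm", "arguments": {"deltas": [{"translation":[0,0.1,0],"rot":[0,0,0.05]},{"translation":[0,0.1,0],"rot":[0,0,0.05]}]}}

```text
clock: 2.88
eef_pos: [445.8, -249.5, 217.5]
tcp_rot: [3.141, -0.001, 0.034]
contact_force: [-1.0, 0.4, -0.0]
opening: 0.569
```

Request:
{"name": "step_arm", "arguments": {"deltas": [{"translation":[0,0,0],"rot":[0,0,0]},{"translation":[0,0,0],"rot":[0,0,0]},{"translation":[0,0,0],"rot":[0,0,0]},{"translation":[0,0,0],"rot":[0,0,0]},{"translation":[0,0,0],"rot":[0,0,0]},{"translation":[0,0,0],"rot":[0,0,0]},{"translation":[0,0,0],"rot":[0,0,0]}], "grip": 255, "squeeze": 50}}

```text
clock: 3.75
eef_pos: [445.6, -249.4, 217.0]
tcp_rot: [3.141, -0.0, 0.034]
contact_force: [-0.8, 0.9, 4.9]
opening: 0.159
```

Request:
{"name": "step_arm", "arguments": {"deltas": [{"translation":[0,0,-1],"rot":[0,0,0]},{"translation":[0,0,-3],"rot":[0,0,0]},{"translation":[0,0,-6],"rot":[0,0,0]},{"translation":[0,0,-8],"rot":[0,0,0]},{"translation":[0,0,-8],"rot":[0,0,0]}]}}

```text
clock: 4.38
eef_pos: [445.9, -249.5, 298.3]
tcp_rot: [3.14, -0.003, 0.034]
contact_force: [0.9, -0.5, -0.2]
opening: 0.157
```

Run:
```python
from h import *
from rig import readout,imaging
f=imaging.grab_frame("wrist");np.savez("pics/w3.npz",**f);cv2.imwrite("pics/w3.png",f["image"][:,:,::-1])
s=readout.sense();print(s["eef_pos"],s["tcp_rot"],s["contact_force"],s["wrist_torque"])
```

```text
[ 445.49159695 -249.3107657   297.1709893 ] [ 3.14087374e+00 -1.20695076e-03  3.38986697e-02] [-0.65803999 -0.67231888 -2.28490211] [ 0.00404075  0.03832405 -0.00069101]
```

View pics/w3.png

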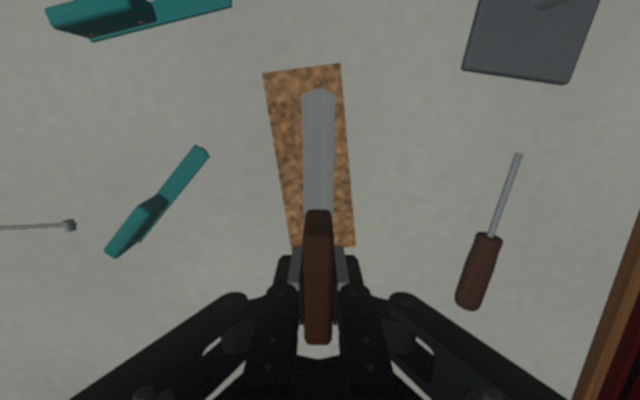

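The gauge is held straight between the pads, tip at px (319,88). Next I'll locate the mouths from the top view and work out the approach.

Run:
```python
from h import *
from rig import readout
f=dict(np.load("pics/top0.npz"));w=dict(np.load("pics/w3.npz"))
s=readout.sense()
t=onplane(w,319,88.5,297.2-179.2);Rt=R.from_euler('xyz',s["tcp_rot"]);print("tip tool",Rt.inv().apply(t-s["eef_pos"]))
P=[onplane(f,*p,58.5) for p in [(243,140),(252.2,142),(253.6,142.6),(264,144.3),(266,145),(276,147)]]
c=[(P[0]+P[1])/2,(P[2]+P[3])/2,(P[4]+P[5])/2];print(c)
y=c[0]-c[2];print("pitch",np.hypot(*y[:2])/2,"yaw",np.arctan2(-y[0],y[1]))
# cradle sides
L=onplane(f,230.5,163.5,10)
yaw=np.arctan2(-y[0],y[1])
q=[onplane(f,282,176.5,15),onplane(f,305,84,15)];d=q[1]-q[0];print("side yaw",np.arctan2(d[1],d[0]))
for yw in [yaw]:
  u=np.array([np.cos(yw),np.sin(yw),0]);tg=c[1]-130*u;tg[2]=290;print(tg,delta(s,tg,yw))
```

```text
tip tool [ 89.33205806   1.45293985 179.28003012]
[array([638.3316429, 167.234311 ,  58.5      ]), array([630.72019631, 136.95535786,  58.5       ]), array([622.76042614, 103.98601251,  58.5       ])]
pitch 32.56842816696772 yaw -0.24139134008440388
side yaw -0.2653900443908664
[504.48937607 168.03235932 290.        ] (array([  7.30998437, -41.51089076,   0.69607958]), array([ 0.00054824, -0.00129827,  0.27528953]))
```

Request:
{"name": "step_arm", "arguments": {"deltas": [{"translation":[0.9,-5,0],"rot":[0,0,0.04]},{"translation":[1.9,-10.5,0],"rot":[0,0,0.08]},{"translation":[2.8,-16,0],"rot":[0,0,0.12]},{"translation":[3.8,-21.5,0],"rot":[0,0,0.16]},{"translation":[4.8,-27,0],"rot":[0,0,0.2]},{"translation":[5.8,-32.5,0],"rot":[0,0,0.24]},{"translation":[6.7,-38,0.4],"rot":[0,0,0.27]},{"translation":[7.3,-41.5,0.7],"rot":[0,0,0.29]}]}}

```text
clock: 5.42
eef_pos: [504.0, 170.2, 288.3]
tcp_rot: [3.141, 0.001, -0.255]
contact_force: [0.1, -0.6, -1.0]
opening: 0.155
```

Request:
{"name": "step_arm", "arguments": {"deltas": [{"translation":[0,0,0],"rot":[0,0,0]},{"translation":[0,0,0],"rot":[0,0,0]}]}}

```text
clock: 5.68
eef_pos: [503.8, 167.5, 288.7]
tcp_rot: [3.14, 0.002, -0.255]
contact_force: [-0.2, -0.3, -0.4]
opening: 0.156
```

Run:
```python
from h import *
from rig import readout,imaging
f=imaging.grab_frame("wrist");np.savez("pics/w4.npz",**f);cv2.imwrite("pics/w4.png",f["image"][:,:,::-1])
s=readout.sense();print(s["eef_pos"],s["tcp_rot"],s["contact_force"],s["wrist_torque"])
```

```text
[503.90409602 167.06555327 288.98231712] [ 3.14044279e+00  1.31175838e-03 -2.56296146e-01] [ 0.49105627 -0.32080937 -1.44448231] [-0.01752426  0.02098687 -0.05686723]
```

View pics/w4.png

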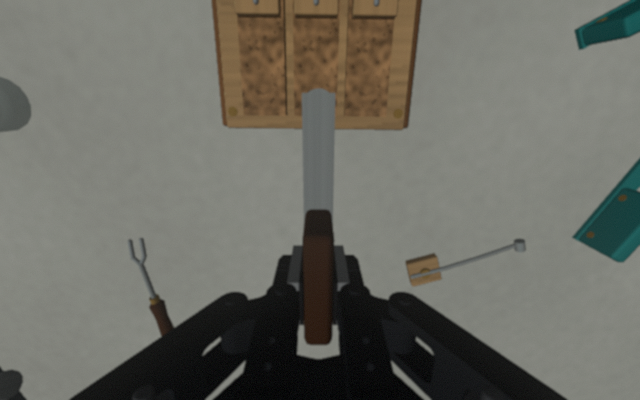

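Run:
```python
from h import *
f=dict(np.load("pics/w4.npz"))
crop(f,210,0,430,135,3,"pics/w4c.png")
```

```text
(no output)
```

View pics/w4c.png

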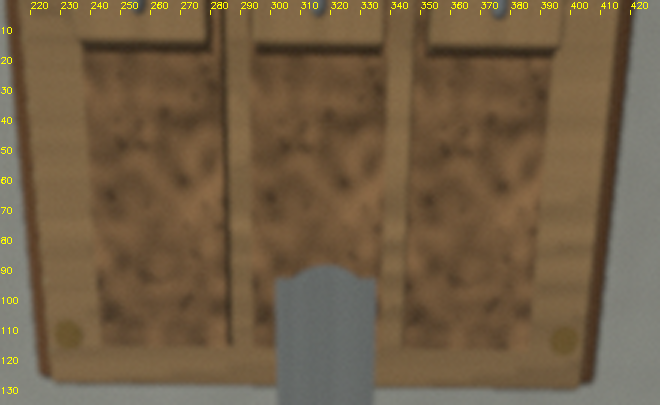

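Run:
```python
from h import *
from rig import readout
f=dict(np.load("pics/w4.npz"));s=readout.sense();Rt=R.from_euler('xyz',s["tcp_rot"])
def T(u,v,z): return np.round(Rt.inv().apply(onplane(f,u,v,z)-s["eef_pos"]),1)
for n,u,v in [("L1",237,14.2),("L2",279.5,14.5),("M1",294.5,15.5),("M2",336,15.5),("R1",352,15.8),("R2",395,15.8)]: print(n,T(u,v,58.5))
print("tip",T(318,88.5,s["eef_pos"][2]-179.2))
print("front edge",T(226,126,38),T(403,129,38), "shadowlines seats", T(283,60,41),T(292,60,41))
```

```text
L1 [131.1 -47.6 230.3]
L2 [130.9 -22.5 230.3]
M1 [130.4 -13.7 230.3]
M2 [130.4  10.8 230.3]
R1 [130.3  20.3 230.3]
R2 [130.3  45.7 230.4]
tip [ 88.5   0.2 179.1]
front edge [ 65.2 -66.9 250.8] [ 63.1  62.4 251. ] shadowlines seats [108.6 -23.3 247.8] [108.6 -17.3 247.8]
```

The view shows three mouths at row ~15, centres near columns 258, 315 and 374, and the tip at (318,88). The dark line beside the left seat suggests that seat is the recessed one. I'll go in front of the left mouth and look from close up.

Request:
{"name": "step_arm", "arguments": {"deltas": [{"translation":[0.6,-1.2,1],"rot":[0,0,0.005]},{"translation":[1.2,-2.5,2],"rot":[0,0,0.01]},{"translation":[1.8,-3.7,3],"rot":[0,0,0.01]},{"translation":[2.4,-3.7,4],"rot":[0,0,0.01]},{"translation":[2.8,-3.7,5],"rot":[0,0,0.01]},{"translation":[2.8,-3.7,5.5],"rot":[0,0,0.01]},{"translation":[2.8,-3.7,5.5],"rot":[0,0,0.01]},{"translation":[2.8,-3.7,5.5],"rot":[0,0,0.01]}]}}

```text
clock: 6.72
eef_pos: [540.8, 196.6, 235.0]
tcp_rot: [-3.141, -0.0, -0.266]
contact_force: [-0.3, 0.5, -0.2]
opening: 0.153
```

Run:
```python
from h import *
from rig import readout,imaging
f=imaging.grab_frame("wrist");np.savez("pics/w5.npz",**f)
crop(f,200,0,440,160,3,"pics/w5c.png")
s=readout.sense();print(s["eef_pos"],s["tcp_rot"],s["contact_force"],s["wrist_torque"])
```

```text
[540.87138179 196.6221985  235.10603418] [-3.14121589e+00 -4.96161005e-04 -2.66264990e-01] [ 0.30988399  0.24948259 -0.06682705] [0.02175961 0.03947273 0.03317312]
```

View pics/w5c.png

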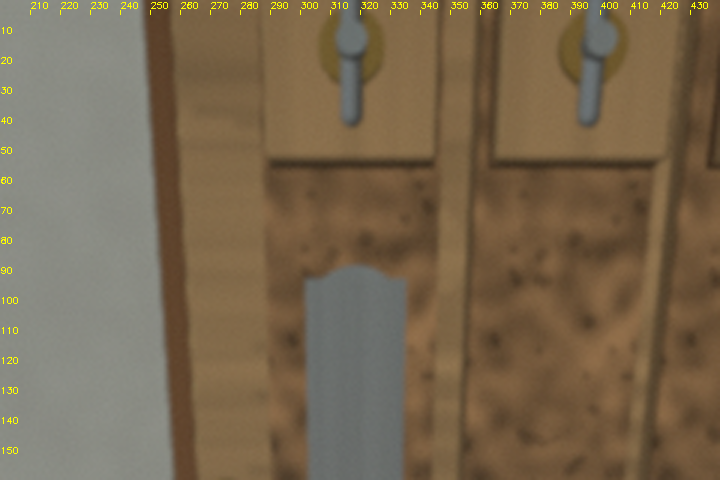

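The pallet (cols 288–345) and blade (302–333) line up laterally to within 0.5 mm, and the tip is about 17 mm short of the mouth. I'll lower onto the seat in small steps and watch the force.

Request:
{"name": "step_arm", "arguments": {"deltas": [{"translation":[0.2,-0.05,0.4],"rot":[0,0,0]},{"translation":[0.4,-0.05,0.8],"rot":[0,0,0]},{"translation":[0.4,-0.05,0.8],"rot":[0,0,0]},{"translation":[0.4,-0.05,0.8],"rot":[0,0,0]}]}}

```text
clock: 7.28
eef_pos: [544.8, 196.1, 226.6]
tcp_rot: [3.141, 0.0, -0.266]
contact_force: [-0.1, -1.2, -0.9]
opening: 0.158
```

Request:
{"name": "step_arm", "arguments": {"deltas": [{"translation":[0,0,0.05],"rot":[0,0,0]},{"translation":[0,0,0.1],"rot":[0,0,0]},{"translation":[0,0,0.1],"rot":[0,0,0]}]}}

```text
clock: 7.65
eef_pos: [544.8, 196.1, 225.7]
tcp_rot: [3.142, 0.0, -0.266]
contact_force: [0.1, -0.3, -0.9]
opening: 0.154
```

Request:
{"name": "step_arm", "arguments": {"deltas": [{"translation":[0,0,0.05],"rot":[0,0,0]},{"translation":[0,0,0.1],"rot":[0,0,0]},{"translation":[0,0,0.1],"rot":[0,0,0]}]}}

```text
clock: 8.02
eef_pos: [544.8, 196.1, 224.6]
tcp_rot: [3.142, 0.0, -0.266]
contact_force: [-0.6, 0.8, -0.2]
opening: 0.157
```

Request:
{"name": "step_arm", "arguments": {"deltas": [{"translation":[0,0,0.05],"rot":[0,0,0]},{"translation":[0,0,0.05],"rot":[0,0,0]},{"translation":[0,0,0.05],"rot":[0,0,0]}]}}

```text
clock: 8.4
eef_pos: [544.8, 196.1, 224.2]
tcp_rot: [3.142, 0.0, -0.266]
contact_force: [0.1, 0.4, -0.3]
opening: 0.158
```

Request:
{"name": "step_arm", "arguments": {"deltas": [{"translation":[0,0,0.05],"rot":[0,0,0]},{"translation":[0,0,0.05],"rot":[0,0,0]},{"translation":[0,0,0.05],"rot":[0,0,0]}]}}

```text
clock: 8.78
eef_pos: [544.8, 196.1, 223.9]
tcp_rot: [-3.142, 0.0, -0.266]
contact_force: [-1.4, -0.5, 4.8]
opening: 0.153
```

Request:
{"name": "step_arm", "arguments": {"deltas": [{"translation":[0,0,0.05],"rot":[0,0,0]},{"translation":[0,0,0.05],"rot":[0,0,0]},{"translation":[0,0,0.05],"rot":[0,0,0]}]}}

```text
clock: 9.15
eef_pos: [544.8, 196.1, 223.8]
tcp_rot: [-3.141, 0.0, -0.266]
contact_force: [-4.5, -0.7, 10.7]
opening: 0.157
```

Contact came at TCP z ≈ 224.0, about what a 41 mm seat predicts. I'll back off at once, then compare with the middle seat.

Request:
{"name": "step_arm", "arguments": {"deltas": [{"translation":[0,0,-0.2],"rot":[0,0,0]},{"translation":[0,0,-0.6],"rot":[0,0,0]},{"translation":[0,0,-1],"rot":[0,0,0]},{"translation":[0,1.8,-1],"rot":[0,0,0]},{"translation":[0,3.6,-1],"rot":[0,0,0]},{"translation":[0,3.6,-0.7],"rot":[0,0,0]},{"translation":[0,3.6,-0.3],"rot":[0,0,0]},{"translation":[0,3.6,-0.2],"rot":[0,0,0]}]}}

```text
clock: 10.15
eef_pos: [535.4, 161.5, 224.7]
tcp_rot: [3.141, 0.0, -0.266]
contact_force: [0.4, -0.3, -1.5]
opening: 0.16
```

Run:
```python
from h import *
from rig import readout,imaging
f=imaging.grab_frame("wrist");np.savez("pics/w6.npz",**f)
crop(f,200,0,440,160,3,"pics/w6c.png")
g=imaging.grab_frame("scene");np.savez("pics/s6.npz",**g)
crop(g,330,180,470,290,5,"pics/s6c.png")
s=readout.sense();print(s["eef_pos"],s["tcp_rot"],s["contact_force"],s["wrist_torque"])
```

```text
[535.37834132 161.58348819 224.90156046] [ 3.14145461e+00  3.14908595e-04 -2.65914587e-01] [ 0.02366322  0.554388   -0.64367075] [0.00800404 0.06702145 0.01797695]
```

View pics/w6c.png

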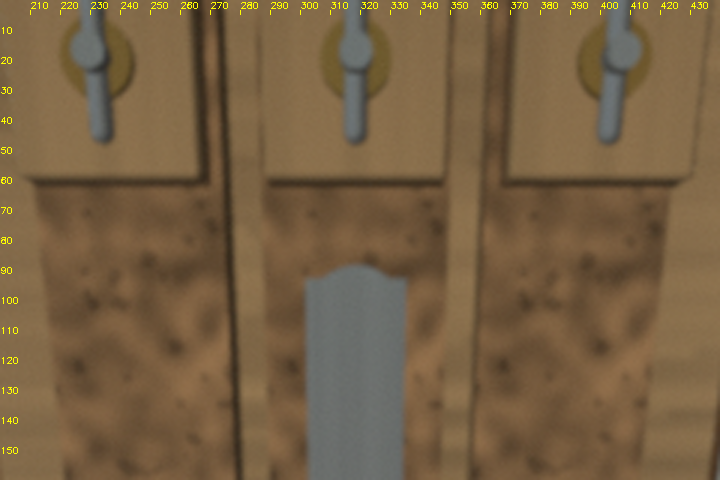

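View pics/s6c.png

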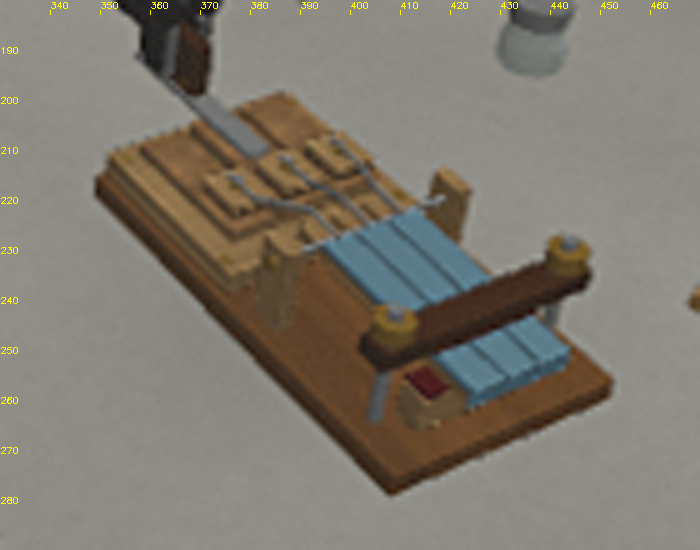

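The blade is centred on the middle pallet (cols 288–348, blade 302–333). Lowering gently.

Request:
{"name": "step_arm", "arguments": {"deltas": [{"translation":[0,0,0.05],"rot":[0,0,0]},{"translation":[0,0,0.05],"rot":[0,0,0]},{"translation":[0,0,0.05],"rot":[0,0,0]}]}}

```text
clock: 10.62
eef_pos: [535.4, 161.4, 224.7]
tcp_rot: [-3.142, -0.0, -0.266]
contact_force: [-1.0, 0.9, -0.8]
opening: 0.157
```

Request:
{"name": "step_arm", "arguments": {"deltas": [{"translation":[0,0,0.04],"rot":[0,0,0]},{"translation":[0,0,0.04],"rot":[0,0,0]},{"translation":[0,0,0.04],"rot":[0,0,0]}]}}

```text
clock: 11.0
eef_pos: [535.4, 161.3, 224.3]
tcp_rot: [-3.142, -0.0, -0.266]
contact_force: [-0.0, 0.5, -1.0]
opening: 0.154
```

Request:
{"name": "step_arm", "arguments": {"deltas": [{"translation":[0,0,0.04],"rot":[0,0,0]},{"translation":[0,0,0.04],"rot":[0,0,0]},{"translation":[0,0,0.04],"rot":[0,0,0]}]}}

```text
clock: 11.38
eef_pos: [535.4, 161.3, 224.0]
tcp_rot: [-3.141, -0.0, -0.266]
contact_force: [-0.6, -0.5, 2.4]
opening: 0.156
```

The middle seat makes contact at 224.0 too. Now the right one.

Request:
{"name": "step_arm", "arguments": {"deltas": [{"translation":[0,0,-0.2],"rot":[0,0,0]},{"translation":[0,0,-0.6],"rot":[0,0,0]},{"translation":[0,0,-1],"rot":[0,0,0]},{"translation":[0,1.8,-1],"rot":[0,0,0]},{"translation":[0,3.6,-1],"rot":[0,0,0]},{"translation":[0,3.6,-0.7],"rot":[0,0,0]},{"translation":[0,3.6,-0.3],"rot":[0,0,0]},{"translation":[0,3.6,-0.1],"rot":[0,0,0]}]}}

```text
clock: 12.38
eef_pos: [525.9, 126.7, 224.5]
tcp_rot: [3.142, 0.0, -0.266]
contact_force: [0.0, 0.7, -0.3]
opening: 0.157
```

Run:
```python
from h import *
from rig import readout,imaging
f=imaging.grab_frame("wrist");np.savez("pics/w7.npz",**f)
crop(f,200,0,440,160,3,"pics/w7c.png")
s=readout.sense();print(s["eef_pos"],s["tcp_rot"],s["contact_force"],s["wrist_torque"])
```

```text
[525.86186313 126.77062194 224.34343844] [ 3.14144196e+00  4.29696513e-04 -2.66011891e-01] [-0.47493298  0.60849167 -1.69361375] [-0.02920462  0.02053939  0.0535079 ]
```

View pics/w7c.png

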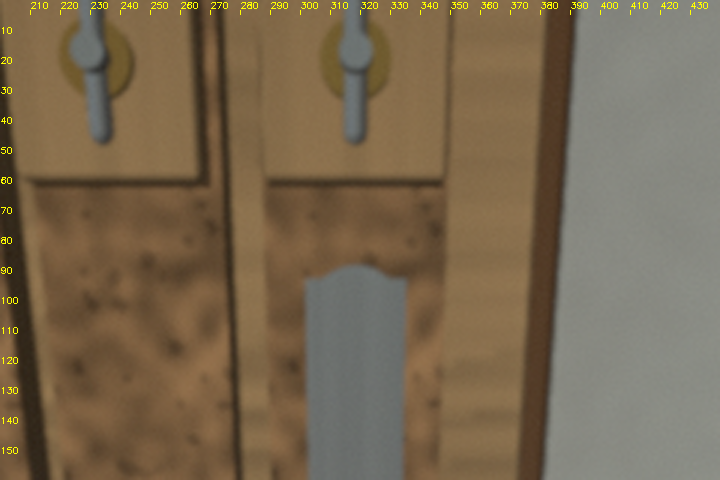

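Request:
{"name": "step_arm", "arguments": {"deltas": [{"translation":[0,0,0.04],"rot":[0,0,0]},{"translation":[0,0,0.04],"rot":[0,0,0]},{"translation":[0,0,0.04],"rot":[0,0,0]}]}}

```text
clock: 12.8
eef_pos: [525.9, 126.7, 224.5]
tcp_rot: [-3.142, -0.0, -0.266]
contact_force: [-0.1, -0.1, -0.7]
opening: 0.155
```

Request:
{"name": "step_arm", "arguments": {"deltas": [{"translation":[0,0,0.04],"rot":[0,0,0]},{"translation":[0,0,0.04],"rot":[0,0,0]},{"translation":[0,0,0.04],"rot":[0,0,0]}]}}

```text
clock: 13.18
eef_pos: [525.9, 126.6, 224.1]
tcp_rot: [-3.142, -0.0, -0.266]
contact_force: [-0.4, 0.5, -0.8]
opening: 0.156
```

Request:
{"name": "step_arm", "arguments": {"deltas": [{"translation":[0,0,0.04],"rot":[0,0,0]},{"translation":[0,0,0.04],"rot":[0,0,0]},{"translation":[0,0,0.04],"rot":[0,0,0]}]}}

```text
clock: 13.55
eef_pos: [525.9, 126.6, 223.7]
tcp_rot: [-3.142, 0.0, -0.266]
contact_force: [-0.4, -0.2, 0.1]
opening: 0.157
```

Request:
{"name": "step_arm", "arguments": {"deltas": [{"translation":[0,0,0.03],"rot":[0,0,0]},{"translation":[0,0,0.03],"rot":[0,0,0]},{"translation":[0,0,0.03],"rot":[0,0,0]}]}}

```text
clock: 13.92
eef_pos: [525.9, 126.6, 223.4]
tcp_rot: [3.142, 0.0, -0.266]
contact_force: [0.4, 0.1, -1.1]
opening: 0.153
```

The right seat gave no contact at 223.4, so it is lower than the other two. Continuing down.

Request:
{"name": "step_arm", "arguments": {"deltas": [{"translation":[0,0,0.05],"rot":[0,0,0]},{"translation":[0,0,0.1],"rot":[0,0,0]},{"translation":[0,0,0.15],"rot":[0,0,0]},{"translation":[0,0,0.15],"rot":[0,0,0]}]}}

```text
clock: 14.42
eef_pos: [525.9, 126.6, 221.8]
tcp_rot: [3.142, 0.0, -0.266]
contact_force: [0.3, -1.1, -1.5]
opening: 0.158
```

Request:
{"name": "step_arm", "arguments": {"deltas": [{"translation":[0,0,0.04],"rot":[0,0,0]},{"translation":[0,0,0.04],"rot":[0,0,0]},{"translation":[0,0,0.04],"rot":[0,0,0]}]}}

```text
clock: 14.8
eef_pos: [525.9, 126.6, 221.5]
tcp_rot: [-3.142, 0.0, -0.266]
contact_force: [0.3, 0.4, -0.3]
opening: 0.156
```

Request:
{"name": "step_arm", "arguments": {"deltas": [{"translation":[0,0,0.04],"rot":[0,0,0]},{"translation":[0,0,0.04],"rot":[0,0,0]},{"translation":[0,0,0.04],"rot":[0,0,0]}]}}

```text
clock: 15.18
eef_pos: [525.9, 126.6, 221.1]
tcp_rot: [-3.142, -0.0, -0.266]
contact_force: [0.2, -0.5, -1.3]
opening: 0.156
```

Run:
```python
from h import *
f=dict(np.load("pics/w7.npz"))
Rt=R.from_euler('xyz',[3.1416,0,-.266]);p=[525.9,126.7,224.4]
T=lambda u,v,z:np.round(Rt.inv().apply(onplane(f,u,v,z)-p),1)
print(T(288,59.5,58.5),T(348,59.5,58.5),T(317.5,88.5,45.2),T(302,93,45.2),T(333.5,93,45.2))
print(T(288,62,43.5),T(346,62,43.5))
```

```text
[ 99.7 -11.9 165.9] [ 99.6  13.2 165.9] [ 88.7   0.4 179.2] [ 86.7  -7.  179.2] [ 86.7   8.  179.2]
[100.3 -13.3 180.9] [100.3  13.7 180.9]
```

The mouth is about 11.5 mm ahead of the tip and laterally aligned. I'll lift 0.5 mm and push in gently with force checks.

Request:
{"name": "step_arm", "arguments": {"deltas": [{"translation":[0,0,-0.05],"rot":[0,0,0]},{"translation":[0.4,0,-0.05],"rot":[0,0,0]},{"translation":[0.8,0,-0.05],"rot":[0,0,0]},{"translation":[0.8,0,-0.05],"rot":[0,0,0]}]}}

```text
clock: 15.68
eef_pos: [534.1, 124.4, 221.6]
tcp_rot: [-3.141, -0.0, -0.266]
contact_force: [0.1, 0.1, -1.0]
opening: 0.155
```

Request:
{"name": "step_arm", "arguments": {"deltas": [{"translation":[0.15,0,0],"rot":[0,0,0]},{"translation":[0.3,0,0],"rot":[0,0,0]},{"translation":[0.4,0,0],"rot":[0,0,0]},{"translation":[0.4,0,0],"rot":[0,0,0]}]}}

```text
clock: 16.18
eef_pos: [537.5, 123.4, 221.6]
tcp_rot: [3.142, -0.0, -0.266]
contact_force: [1.3, -0.4, -1.5]
opening: 0.156
```

Request:
{"name": "step_arm", "arguments": {"deltas": [{"translation":[0.15,0,0],"rot":[0,0,0]},{"translation":[0.3,0,0],"rot":[0,0,0]},{"translation":[0.3,0,0],"rot":[0,0,0]}]}}

```text
clock: 16.55
eef_pos: [540.5, 122.6, 221.6]
tcp_rot: [-3.142, -0.0, -0.266]
contact_force: [-0.1, -0.0, -0.6]
opening: 0.155
```

Request:
{"name": "step_arm", "arguments": {"deltas": [{"translation":[0.2,0,0],"rot":[0,0,0]},{"translation":[0.4,0,0],"rot":[0,0,0]},{"translation":[0.4,0,0],"rot":[0,0,0]}]}}

```text
clock: 16.92
eef_pos: [544.4, 121.6, 221.6]
tcp_rot: [-3.141, -0.0, -0.266]
contact_force: [-0.3, -0.3, -1.0]
opening: 0.157
```

Request:
{"name": "step_arm", "arguments": {"deltas": [{"translation":[0.2,0,0],"rot":[0,0,0]},{"translation":[0.4,0,0],"rot":[0,0,0]},{"translation":[0.4,0,0],"rot":[0,0,0]}]}}

```text
clock: 17.3
eef_pos: [548.2, 120.5, 221.6]
tcp_rot: [-3.142, -0.0, -0.266]
contact_force: [-0.2, -0.4, -0.5]
opening: 0.16
```

Run:
```python
from h import *
from rig import readout,imaging
f=imaging.grab_frame("wrist");np.savez("pics/w8.npz",**f)
crop(f,200,0,440,200,3,"pics/w8c.png")
s=readout.sense();print(s["eef_pos"],s["tcp_rot"],s["contact_force"],s["wrist_torque"])
```

```text
[548.1449819  120.52105175 221.58514232] [-3.14155536e+00 -6.53564890e-07 -2.66302069e-01] [-0.00060697  0.54675072 -0.34943541] [ 0.07025579  0.03515846 -0.00073939]
```

View pics/w8c.png

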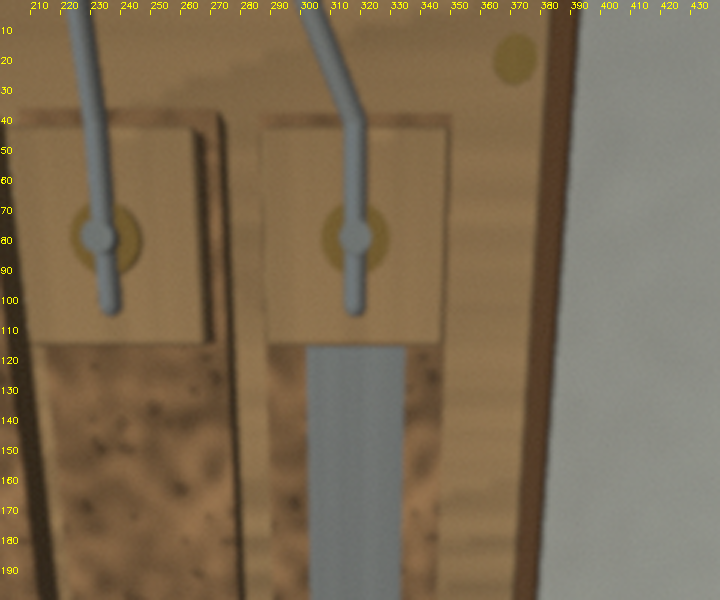

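The blade is under the right pallet and centred, with no force. The pallet's front edge is at row 115. I'll advance about 20 mm more.

Request:
{"name": "step_arm", "arguments": {"deltas": [{"translation":[0.25,0,0],"rot":[0,0,0]},{"translation":[0.5,0,0],"rot":[0,0,0]},{"translation":[0.7,0,0],"rot":[0,0,0]},{"translation":[0.7,0,0],"rot":[0,0,0]}]}}

```text
clock: 17.85
eef_pos: [555.0, 118.7, 221.6]
tcp_rot: [-3.142, -0.0, -0.266]
contact_force: [-0.7, 0.8, -1.2]
opening: 0.157
```

Request:
{"name": "step_arm", "arguments": {"deltas": [{"translation":[0.25,0,0],"rot":[0,0,0]},{"translation":[0.5,0,0],"rot":[0,0,0]},{"translation":[0.7,0,0],"rot":[0,0,0]},{"translation":[0.7,0,0],"rot":[0,0,0]}]}}

```text
clock: 18.35
eef_pos: [561.8, 116.8, 221.6]
tcp_rot: [-3.142, -0.0, -0.266]
contact_force: [-0.6, -0.1, 0.1]
opening: 0.155
```

Request:
{"name": "step_arm", "arguments": {"deltas": [{"translation":[0.2,0,0],"rot":[0,0,0]},{"translation":[0.4,0,0],"rot":[0,0,0]},{"translation":[0.6,0,0],"rot":[0,0,0]},{"translation":[0.6,0,0],"rot":[0,0,0]}]}}

```text
clock: 18.85
eef_pos: [567.6, 115.2, 221.6]
tcp_rot: [-3.142, -0.0, -0.266]
contact_force: [0.5, 0.3, -1.3]
opening: 0.155
```

Run:
```python
from h import *
from rig import readout,imaging
f=imaging.grab_frame("wrist");np.savez("pics/w9.npz",**f)
crop(f,200,0,440,200,3,"pics/w9c.png")
s=readout.sense();print(s["eef_pos"],s["tcp_rot"],s["contact_force"],s["wrist_torque"])
```

```text
[567.43410369 115.24846342 221.5842093 ] [-3.14156901e+00 -1.04000130e-05 -2.66318950e-01] [-0.00515214  0.39961819  0.10859242] [0.00592944 0.04031283 0.07230677]
```

View pics/w9c.png

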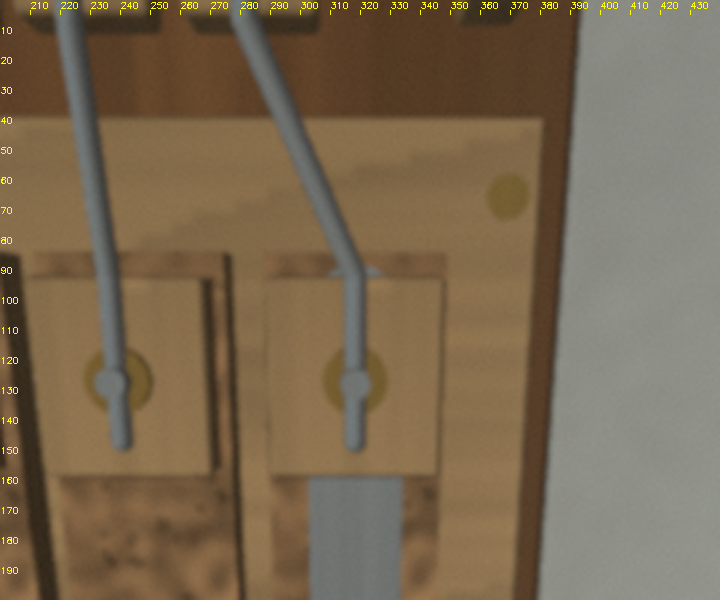

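The nose shows past the pallet's rear edge (row ~90), so the blade spans right across it. I'll set it down on the seat and release.

Request:
{"name": "step_arm", "arguments": {"deltas": [{"translation":[0,0,0.03],"rot":[0,0,0]},{"translation":[0,0,0.06],"rot":[0,0,0]},{"translation":[0,0,0.06],"rot":[0,0,0]}]}}

```text
clock: 19.27
eef_pos: [567.3, 115.3, 221.1]
tcp_rot: [3.142, 0.0, -0.266]
contact_force: [-1.1, -0.8, 1.0]
opening: 0.152
```

Request:
{"name": "step_arm", "arguments": {"deltas": [{"translation":[0,0,0],"rot":[0,0,0]},{"translation":[0,0,0],"rot":[0,0,0]},{"translation":[0,0,0],"rot":[0,0,0]},{"translation":[0,0,0],"rot":[0,0,0]}], "grip": 165}}

```text
clock: 19.77
eef_pos: [567.4, 115.3, 221.0]
tcp_rot: [-3.142, -0.0, -0.266]
contact_force: [0.1, -0.0, 0.4]
opening: 0.351
```

Run:
```python
from h import *
from rig import readout,imaging
f=imaging.grab_frame("wrist");np.savez("pics/w10.npz",**f);cv2.imwrite("pics/w10.png",f["image"][:,:,::-1])
s=readout.sense();print(s["eef_pos"],s["tcp_rot"],s["contact_force"],s["opening"])
```

```text
[567.38544046 115.28123537 220.9812403 ] [-3.14158149e+00 -4.36035886e-05 -2.66213101e-01] [0.08215186 0.47256952 0.35586158] 0.3535348028079858
```

View pics/w10.png

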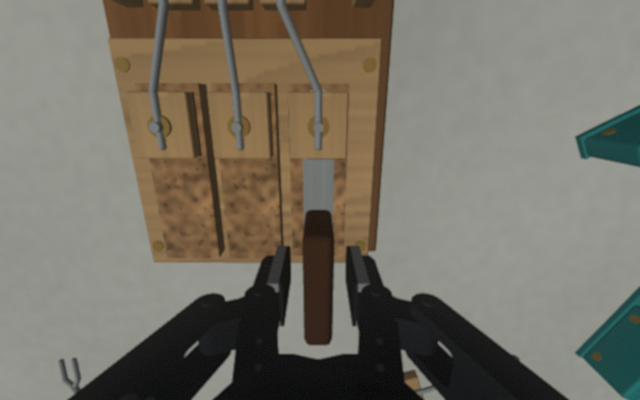

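The fingers are clear of the handle on both sides and the gauge hasn't moved. Lifting straight up.

Request:
{"name": "step_arm", "arguments": {"deltas": [{"translation":[0,0,-0.5],"rot":[0,0,0]},{"translation":[0,0,-1.5],"rot":[0,0,0]},{"translation":[0,0,-3],"rot":[0,0,0]},{"translation":[0,0,-5],"rot":[0,0,0]},{"translation":[0,0,-8],"rot":[0,0,0]},{"translation":[0,0,-11],"rot":[0,0,0]},{"translation":[0,0,-12],"rot":[0,0,0]},{"translation":[0,0,-12],"rot":[0,0,0]}]}}

```text
clock: 20.82
eef_pos: [567.4, 115.3, 341.7]
tcp_rot: [-3.141, -0.001, -0.266]
contact_force: [-0.4, -0.3, -0.3]
opening: 0.353
```

Request:
{"name": "step_arm", "arguments": {"deltas": [{"translation":[0,0,0],"rot":[0,0,0]},{"translation":[0,0,0],"rot":[0,0,0]}]}}

```text
clock: 21.08
eef_pos: [567.0, 115.2, 339.8]
tcp_rot: [3.141, 0.002, -0.266]
contact_force: [0.5, -0.1, 0.1]
opening: 0.357
```

Run:
```python
from h import *
from rig import readout,imaging
f=imaging.grab_frame("wrist");np.savez("pics/w11.npz",**f);cv2.imwrite("pics/w11.png",f["image"][:,:,::-1])
g=imaging.grab_frame("scene");np.savez("pics/s11.npz",**g)
crop(g,330,160,470,290,5,"pics/s11c.png")
t=imaging.grab_frame("top");o=dict(np.load("pics/top0.npz"))["image"]
d=(np.abs(t["image"].astype(int)-o).max(2)>40).astype(np.uint8)
n,_,st,_=cv2.connectedComponentsWithStats(d)
print([x[:5].tolist() for x in st[1:] if x[4]>8])
s=readout.sense();print(s["clock"],s["eef_pos"],s["contact_force"])
```

```text
[[251, 91, 9, 21, 116], [261, 91, 6, 16, 38], [238, 97, 19, 39, 194], [258, 101, 26, 74, 606], [195, 105, 110, 222, 4914], [254, 115, 10, 11, 61], [255, 126, 3, 12, 14], [250, 144, 9, 18, 80], [242, 148, 9, 4, 16], [234, 154, 16, 9, 58], [243, 160, 17, 8, 61], [275, 176, 14, 55, 263], [399, 195, 9, 24, 158], [177, 285, 9, 68, 272], [305, 320, 216, 80, 6351], [264, 327, 20, 13, 150], [566, 339, 38, 28, 713], [636, 354, 4, 25, 61], [614, 367, 26, 33, 80], [263, 371, 18, 24, 175], [303, 380, 11, 10, 52], [314, 387, 3, 13, 25], [619, 388, 18, 12, 108], [318, 390, 14, 10, 79], [280, 393, 9, 7, 46], [348, 394, 3, 6, 11], [340, 397, 5, 3, 11]]
21.225 [567.27229805 115.26915412 340.29038523] [-0.32335005 -0.11882712  0.6061238 ]
```

View pics/w11.png

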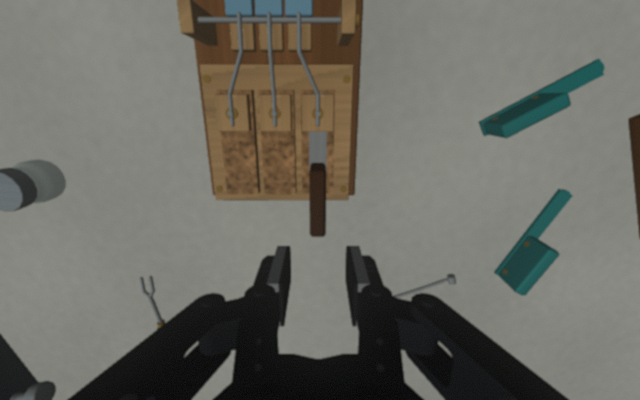

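View pics/s11c.png

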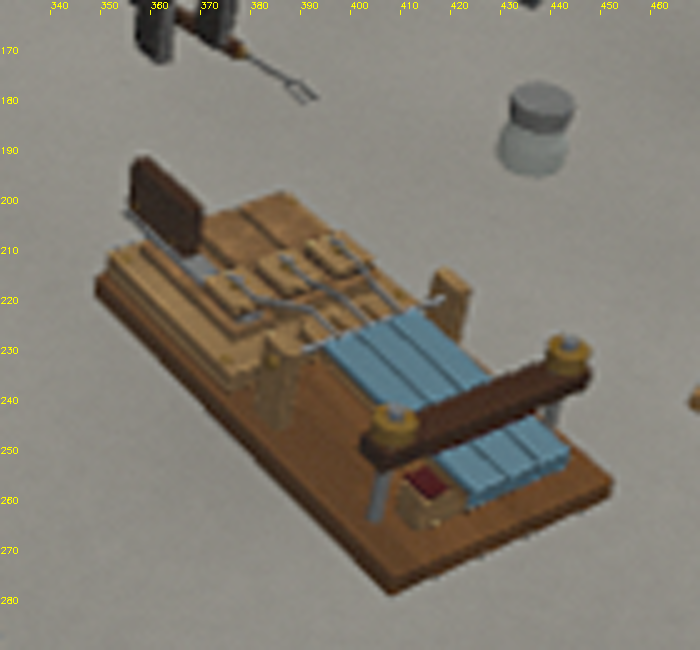

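The gauge lies flat and upright under the right pallet, its nose visible behind it at scene px (381,224), and the gripper is clear. Handing in.

```bash
python3 -c "
from rig import ticket;print(ticket.sign_off())"
```

```text
the job is handed in; nothing more can be done
None
```

The gauge fits under the right (-y) pallet. I left it there, let go, and handed the job in at about 21 s of the 64 s allowed.

**Finding the seat:** I lowered the blade onto each seat in front of its pallet. The left and middle seats made contact at the same height, TCP z about 224.0 mm. The right seat was about 3 mm lower, so I slid the blade in there. Across about 42 mm of travel, force readings stayed within sensor noise (1.5 N or less). I told the two high seats by touch and did not push the blade at their mouths.

**Last checks:**
- **Reach:** the tip is about 31 mm past the front edge (estimated to about 2 mm), and its nose shows behind the pallet in both the wrist and scene views.
- **Position:** the blade is centred on the pallet to within about 1 mm and looks square to it.
- **Release:** the gauge looks flat and upright, and the gripper is about 120 mm above it.
- **Bystanders:** comparing top views before and after shows a change on the block only where the gauge had lain. The robot's arm blocked part of that view, so I did not check every bystander.

**What went wrong or disagreed:**
- **Turn error:** I made one wrong-way turn of about 0.05 rad before grasping and corrected it.
- **Touch force:** the left-seat touch reached about 11 N for a moment, against the 15 N limit, before I backed off.
- **Camera scale:** the wrist camera read lengths a few percent short near the image edge, so I aligned the blade to the pallet in close-up views instead.

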